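# Load the reagent carrier from a crowded bench

### The job

Load the reagent carrier for the next run: stand the four small screw-cap vials (green, black, yellow and red cap) upright and fully down in the carrier's cups, each in the cup of its own cap colour. The two bigger stock bottles with the same red and black caps do not go in the carrier: leave them standing where they are. Keep the vials upright all the way and set them down rather than dropping them.

Things in the scene. Friction and masses are not known exactly. Their poses are not given: they have to be found in the camera images.
- vial_green: small vial: white body 32 mm across with an ochre band, green screw cap 28 mm across; 56 mm tall, the cap begins 46 mm up. Loose, about 90 g, stands upright on the bench. Origin: centre of its underside, z up along the vial
- vial_black: small vial: brown (amber) body 42 mm across with a blue band, black screw cap 36 mm across; 70 mm tall, the cap begins 57 mm up. Loose, about 90 g, stands upright on the bench. Origin: centre of its underside, z up along the vial
- vial_yellow: small vial: white body 36 mm across with a dark band, yellow screw cap 31 mm across; 62 mm tall, the cap begins 51 mm up. Loose, about 90 g, stands upright on the bench. Origin: centre of its underside, z up along the vial
- vial_red: small vial: white body 32 mm across with a green band, red screw cap 28 mm across; 58 mm tall, the cap begins 48 mm up. Loose, about 90 g, stands upright on the bench. Origin: centre of its underside, z up along the vial
- stock_red: stock bottle that does not belong in the carrier: white body 60 mm across with a red band, red cap 52 mm across; 120 mm tall. Loose, stands upright on the bench. Origin: centre of its underside, z up
- stock_black: stock bottle that does not belong in the carrier: brown (amber) body 48 mm across with a dark band, black cap 41 mm across; 90 mm tall. Loose, stands upright on the bench. Origin: centre of its underside, z up
- cup_green: green round adapter cup with a flared mouth on a thin light grey 72 mm square foot. Bore 40 mm, mouth 50 mm; 26 mm tall, floor 4 mm above its origin. Fixed. Origin: centre of its underside, 3 mm above the bench; z up, x and y along the tray's sides. The four cups stand 76 mm apart (2 x 2) in one low aluminium tray 160 mm square, steel bars at two sides; which cup is in which corner varies
- cup_black: black round adapter cup with a flared mouth on a thin light grey 72 mm square foot. Bore 50 mm, mouth 60 mm; 26 mm tall, floor 4 mm above its origin. Fixed. Origin: centre of its underside, 3 mm above the bench; z up, x and y along the tray's sides. The four cups stand 76 mm apart (2 x 2) in one low aluminium tray 160 mm square, steel bars at two sides; which cup is in which corner varies
- cup_yellow: yellow round adapter cup with a flared mouth on a thin light grey 72 mm square foot. Bore 44 mm, mouth 54 mm; 26 mm tall, floor 4 mm above its origin. Fixed. Origin: centre of its underside, 3 mm above the bench; z up, x and y along the tray's sides. The four cups stand 76 mm apart (2 x 2) in one low aluminium tray 160 mm square, steel bars at two sides; which cup is in which corner varies
- cup_red: red round adapter cup with a flared mouth on a thin light grey 72 mm square foot. Bore 40 mm, mouth 50 mm; 26 mm tall, floor 4 mm above its origin. Fixed. Origin: centre of its underside, 3 mm above the bench; z up, x and y along the tray's sides. The four cups stand 76 mm apart (2 x 2) in one low aluminium tray 160 mm square, steel bars at two sides; which cup is in which corner varies

How it is judged:
At the end, for the whole second after the job is handed in: Each small vial stands released, upright (within 6 degrees) and at rest in the cup of its own cap colour, underside within 4 mm of the cup's floor and axis within 8 mm of the cup's axis; both stock bottles stand upright within 25 mm of where they started (z of vial_green in the frame of cup_green between 0 and 0.008 m and horizontal distance between vial_green and cup_green below 0.008 m and angle between each of vial_green, vial_black, vial_yellow, vial_red, stock_red, stock_black's own z axis and vertical below 0.1 rad and linear speed of each of vial_green, vial_black, vial_yellow, vial_red below 0.02 m/s and z of vial_black in the frame of cup_black between 0 and 0.008 m and horizontal distance between vial_black and cup_black below 0.008 m and z of vial_yellow in the frame of cup_yellow between 0 and 0.008 m and horizontal distance between vial_yellow and cup_yellow below 0.008 m and z of vial_red in the frame of cup_red between 0 and 0.008 m and horizontal distance between vial_red and cup_red below 0.008 m and distance of each of stock_red, stock_black from where it was at the start of the episode below 0.025 m); the robot touches nothing.
It fails at once if a small vial is tipped by more than 40 degrees (angle between any of vial_green, vial_black, vial_yellow, vial_red's own z axis and vertical above 0.7 rad).
It fails at once if a small vial is dropped (falls free by more than about 20 mm) or flung ((linear speed of vial_green above 0.65 m/s and contact force between the fingers and vial_green below 0.01 N) or (linear speed of vial_black above 0.65 m/s and contact force between the fingers and vial_black below 0.01 N) or (linear speed of vial_yellow above 0.65 m/s and contact force between the fingers and vial_yellow below 0.01 N) or (linear speed of vial_red above 0.65 m/s and contact force between the fingers and vial_red below 0.01 N)).
It fails at once if a stock bottle is shifted by more than 40 mm or tipped over (distance of any of stock_red, stock_black from where it was at the start of the episode above 0.04 m or angle between any of stock_red, stock_black's own z axis and vertical above 0.5 rad).
It also fails if it takes over 93 s, if anything falls off the work surface, if the arm or the gripper's body presses on something with over 40 N, if the wrist force passes 120 N, or if a joint passes its speed limit or range.

### The arm

A 6-joint arm with a two-finger parallel gripper is mounted at the origin on a cart in front of the work surface, level with it; the furniture and walls round the work are solid. World frame = base frame: x ahead of the robot, y to its left, z up, the work surface at z = 0. Lengths are in m, angles in rad, forces in N, time in s.
With the tool pointing down it reaches from about 0.375 to 0.9 m from the base axis. Payload 3.1 kg.
Tool frame: the origin (TCP) lies where the fingers leave the gripper's body, on its centre line; the fingertips stand 73 mm ahead of it and the grasp point (between the pads) lies 54 mm ahead of it; z points along the fingers, y is the line along which they close (so a half turn about z gives the same grasp; the last joint's range is limited). The gripper opens to 85 mm and grips with 20 to 120 N. Pads are 22 mm wide; open, the fingers measure 114 mm over their backs; the gripper's body (76 mm by 85 mm) begins 54 mm behind the grasp point. The pads swing forward as they close: fully open they stand 13 mm farther back than shut.
Start: joints at [-1.494, 0.527, 1.433, -0, 1.181, -0.178], TCP at [0.158, -0.605, 0.304] pointing down, gripper open.
Joint ranges: [-3.08, 3.08], [-0.75, 2.2], [0.22, 2.44], [-1.43, 4.57], [0, 2.65], [-2.85, 2.85]. Speed limits (rad/s): [2.79, 2.79, 3.14, 3.14, 3.14, 3.14].

### API

Orientations are given as a unit quaternion [x, y, z, w].
In Python, from station import manip gives the robot as it stands.
- The arm moves only by the shell command python3 -m crank 'ROWS' [FORCE]. ROWS is JSON, a list of rows, each an object with "dp": the shift along the tool's x, y, z normalised to -1 to 1, where 1 is 50 cm, a list of three; "delta_rot": the turn, a rotation vector about the tool's x, y, z normalised to -1 to 1, where 1 is 2 pi rad, a list of three; "fingers": the opening, from -1 (shut) to 1 (fully open). A call has 1 to 12 rows; each row shifts and turns the commanded pose from where the row before left it, along the tool's axes as they then stand; what a row does not reach is not made up. A row lasts 1/12 s, in which the tool goes at most 41.7 mm and 7.16 degrees, less where a joint would pass 70% of its speed; a pose out of reach is approached as far as the arm can. A call with a number of a shift or a turn outside -1 to 1 is refused whole. A call with a gripper value outside its range is refused whole. The fingers move at their own pace and stop on an object; FORCE is the grip in N (left out, the last holds). Time passes only in rows, so rows that do not move let the fingers close. It gives the time, the measured TCP pose, the force, the opening and the grip force at its end, in the units of the state.
- manip.sense(): the state, without advancing time (a new reading comes with each control period).
- manip.snapshot(name): name is "scene" or "top" or "wrist"; returns (picture, depth): 480x640x3 uint8, red, green, blue; 480x640 float32, m along the optical axis (not along the pixel's ray), 0 where there is no reading.
- manip.camera_model(name): a dict with "fx", "fy", "cx", "cy" (pixels), "origin" and "attitude" of the camera in the world. Camera axes: x right, y up, looking along -z (the intrinsics and any distortion apply to the point x, -y, -z); pixel columns grow to the right and rows downward; lengths in m; the calibration is good to about 2 mm. A picture is of the moment at which its call begins: read the wrist's pose just before it. camera_model takes no time and is no camera call; for the wrist camera it gives the pose at the moment of the call.
- manip.sign_off(): hands the job in; it is judged then, once.
The state is a dict: "t": time; "q": joint angles; "qd": joint speeds; "tau": joint torques, N m; "tcp_pos": TCP position; "tool_rot": TCP orientation; "force": force on the tool from outside, world axes, zero at the start; "ft_torque": the same for the moment, N m; "finger_gap": opening from 0.0 (shut) to 1.0 (fully open); "gripper_force": force on a finger pad.
Only numpy, scipy, OpenCV 4.12 (cv2) and the standard library are available. Lean on these libraries where they do the work, as an engineer would, in place of code of your own. Each camera call takes 0.05 s, during which the arm holds its last target. There are 200 camera calls.

## Working session

There is one attempt and no reset: what is moved stays moved. The work goes in short steps, Python scripts to look and compute and a shell command to move; the robot and the scene stay as the last step left them, time stands still between calls to the robot, and variables do not carry over. Pictures are saved under pics/ and viewed, at most 17 in all, crops included, and the job is handed in when it is done.

```bash
mkdir -p pics; ls
python3 - <<'E'
from station import manip
import cv2,numpy as np
s=manip.sense();print({k:np.round(v,3).tolist() for k,v in s.items()})
for n in("top","scene"):
    p,d=manip.snapshot(n);cv2.imwrite(f"pics/{n}0.png",p[:,:,::-1]);np.savez(f"{n}0.npz",p=p,d=d)
    print(n,manip.camera_model(n))
E
```

```text
pics
{'t': 0.0, 'q': [-1.494, 0.528, 1.434, 0.0, 1.181, -0.179], 'qd': [0.001, -0.0, 0.001, -0.001, 0.001, -0.001], 'tau': [0.0, -44.235, -17.802, -0.0, 0.009, -0.0], 'tcp_pos': [0.158, -0.604, 0.303], 'tool_rot': [0.992, 0.128, 0.0, -0.001], 'force': [0.539, 0.084, 0.657], 'ft_torque': [0.033, -0.002, 0.013], 'gripper_force': 0.0, 'finger_gap': 1.001}
top {'fx': 464.603668999868, 'fy': 464.603668999868, 'cx': 317.1547854019105, 'cy': 242.24529753878346, 'origin': array([ 0.31145835, -0.1726379 ,  0.88026121]), 'attitude': array([ 0.08374214, -0.07522895, -0.64194734,  0.75844015])}
scene {'fx': 539.634706463971, 'fy': 539.634706463971, 'cx': 322.520156329583, 'cy': 236.7082368762028, 'origin': array([-0.26258939, -0.92996107,  0.53255577]), 'attitude': array([ 0.49525724, -0.19699989, -0.33316805,  0.77775984])}
```

View pics/top0.png

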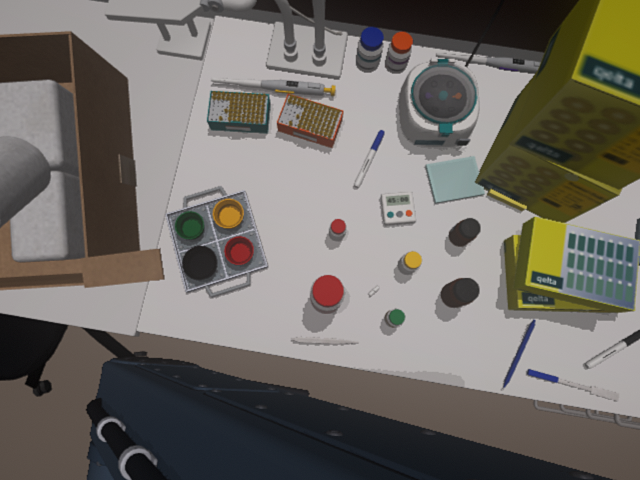

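View pics/scene0.png

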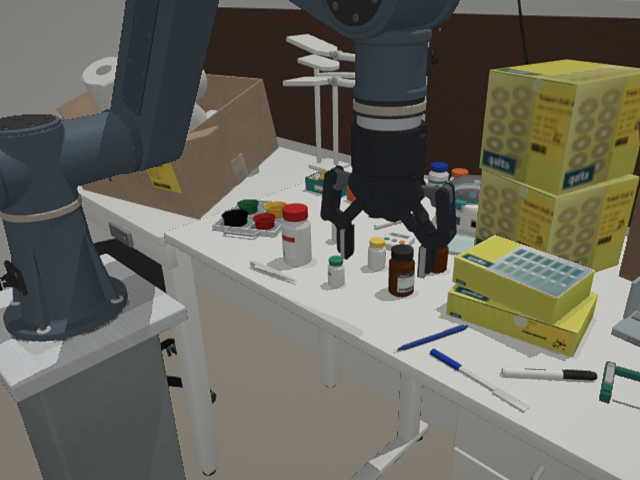

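Top view: red vial (338,228), yellow vial (412,262), green vial (396,317), red stock (327,293), two dark caps (464,232) and (460,292). Cups: green (190,227), yellow (228,213), black (200,262), red (238,250). The scene view shows the gripper hanging clear over the bottles.

```bash
cat > h.py <<'E'
import numpy as np,cv2
from station import manip
from scipy.spatial.transform import Rotation as R
def rays(cm,uv):
    uv=np.atleast_2d(uv).astype(float)
    d=np.c_[(uv[:,0]-cm['cx'])/cm['fx'],-(uv[:,1]-cm['cy'])/cm['fy'],-np.ones(len(uv))]
    return R.from_quat(cm['attitude']).apply(d)
def plane(cm,uv,z):
    r=rays(cm,uv);o=np.array(cm['origin']);return o+r*((z-o[2])/r[:,2])[:,None]
def cloud(cm,d):
    v,u=np.mgrid[:480,:640]
    r=rays(cm,np.c_[u.ravel(),v.ravel()])
    return (np.array(cm['origin'])+r*d.ravel()[:,None]).reshape(480,640,3)
E
python3 - <<'E'
from h import *
cm=manip.camera_model("top");f=np.load("top0.npz");p,d=f['p'],f['d']
C=cloud(cm,d);hsv=cv2.cvtColor(p,cv2.COLOR_RGB2HSV);H,S,V=cv2.split(hsv)
print("bench",[C[y,x].round(3).tolist() for x,y in((300,180),(430,340),(280,330),(280,150))])
for n,(x,y) in dict(vred=(338,228),vyel=(412,262),vgrn=(396,317),sred=(327,293),b1=(464,232),b2=(460,292)).items():
    w=22; sl=np.s_[y-w:y+w,x-w:x+w]; P=C[sl].reshape(-1,3)
    P=P[(d[sl].ravel()>0)&(P[:,2]>.02)]
    zt=np.percentile(P[:,2],97); T=P[P[:,2]>zt-.005]
    (cx,cy),r=cv2.minEnclosingCircle(T[:,:2].astype(np.float32))
    print(n,"ztop %.4f"%zt,"c",T.mean(0).round(4),"mec",round(cx,4),round(cy,4),"r",round(r,4),len(T),C[y,x].round(3))
for n,(x,y) in dict(g=(190,227),y=(228,213),k=(200,262),r=(238,250)).items():
    w=24; sl=np.s_[y-w:y+w,x-w:x+w]; P=C[sl].reshape(-1,3)
    m=(d[sl].ravel()>0)&(P[:,2]>.023)&(P[:,2]<.04)
    q=P[m][:,:2]; near=np.linalg.norm(q-C[y,x][:2],axis=1)<.04;q=q[near]
    A=np.c_[2*q,np.ones(len(q))];s=np.linalg.lstsq(A,(q**2).sum(1),rcond=None)[0]
    print("cup",n,s[:2].round(4),"r",np.sqrt(s[2]+s[0]**2+s[1]**2).round(4),len(q),C[y,x].round(4))
E
```

```text
bench [[0.633, -0.09, -0.002], [0.311, -0.173, 0.88], [0.335, -0.105, 0.002], [0.689, -0.039, 0.001]]
vred ztop 0.0607 c [ 0.5352 -0.1797  0.0582] mec 0.5351 -0.1801 r 0.014 167 [ 0.531 -0.18   0.057]
vyel ztop 0.0649 c [ 0.4947 -0.3221  0.0624] mec 0.4947 -0.3224 r 0.0156 214 [ 0.49  -0.32   0.063]
vgrn ztop 0.0595 c [ 0.39   -0.3075  0.0568] mec 0.3897 -0.3077 r 0.0137 176 [ 0.389 -0.306  0.055]
sred ztop 0.1226 c [ 0.4075 -0.1795  0.1204] mec 0.4078 -0.1793 r 0.0259 751 [ 0.403 -0.179  0.122]
b1 ztop 0.0723 c [ 0.5688 -0.416   0.0702] mec 0.5694 -0.4158 r 0.0184 296 [ 0.559 -0.405  0.069]
b2 ztop 0.0928 c [ 0.4521 -0.4146  0.0905] mec 0.4523 -0.415 r 0.0211 447 [ 0.445 -0.402  0.092]
cup g [0.498  0.0979] r 0.0248 236 [0.4991 0.103  0.0065]
cup y [0.5329 0.0304] r 0.0267 246 [0.539  0.0361 0.0069]
cup k [0.4306 0.0629] r 0.0298 299 [0.4349 0.0686 0.0067]
cup r [ 0.4654 -0.0045] r 0.0248 241 [0.47   0.0022 0.0057]
```

Heights and radii match the given sizes, and the cups are 76 mm apart. So the dark cap at (464,232) is vial_black and the one at (460,292) is the stock bottle. Next I check clearance and the first move.

```bash
cat >> h.py <<'E'
T=dict(vred=(.5352,-.1799),vyel=(.4947,-.3222),vgrn=(.3899,-.3076),vblk=(.5691,-.4159),
 cgrn=(.498,.0979),cyel=(.5329,.0304),cblk=(.4306,.0629),cred=(.4654,-.0045))
def go(xy,z,psi=None,s=None):
    """shift in tool axes (dp units) and turn (delta_rot units) to TCP target"""
    s=s or manip.sense();r=R.from_quat(s['tool_rot']);p0=np.array(s['tcp_pos'])
    d=np.r_[T[xy] if isinstance(xy,str) else xy,z]-p0
    x=r.as_matrix()[:,0];ps=np.arctan2(x[1],x[0])
    tilt=np.arccos(-r.as_matrix()[2,2])
    if psi is None: psi=ps
    print("psi %.4f tilt %.4f"%(ps,tilt),"tcp",p0.round(4),"dp(before turn)",(r.inv().apply(d)/.5).round(4),"norm",np.linalg.norm(d).round(3),
     "dp(after turn)",((R.from_euler('z',psi)*R.from_euler('x',np.pi)).inv().apply(d)/.5).round(4),"rotz",round(-(psi-ps)/2/np.pi,4))
E
python3 - <<'E'
from h import *
cm=manip.camera_model("top");f=np.load("top0.npz");C=cloud(cm,f['d']);P=C[f['d']>0]
for k,c in T.items():
    for zl in(.03,.1,.2):
        Q=P[(P[:,2]>zl)&(P[:,2]<.6)];r=np.linalg.norm(Q[:,:2]-c,axis=1)
        r=np.where(r<.028,9,r);i=r.argmin();print(k,zl,r[i].round(3),Q[i].round(3),end=' | ')
    print()
go("vgrn",.20,-.307)
E
```

```text
vred 0.03 0.102 [ 0.434 -0.181  0.119] | vred 0.1 0.102 [ 0.434 -0.181  0.119] | vred 0.2 0.254 [ 0.282 -0.197  0.597] | 
vyel 0.03 0.078 [ 0.463 -0.393  0.057] | vyel 0.1 0.141 [ 0.422 -0.201  0.118] | vyel 0.2 0.211 [ 0.678 -0.428  0.316] | 
vgrn 0.03 0.088 [ 0.476 -0.324  0.037] | vgrn 0.1 0.104 [ 0.405 -0.205  0.121] | vgrn 0.2 0.139 [ 0.28  -0.222  0.6  ] | 
vblk 0.03 0.085 [ 0.57  -0.501  0.05 ] | vblk 0.1 0.099 [ 0.564 -0.515  0.1  ] | vblk 0.2 0.108 [ 0.673 -0.443  0.222] | 
cgrn 0.03 0.044 [0.46  0.076 0.032] | cgrn 0.1 0.093 [0.406 0.084 0.241] | cgrn 0.2 0.093 [0.406 0.084 0.241] | 
cyel 0.03 0.028 [0.519 0.006 0.031] | cyel 0.1 0.126 [0.411 0.062 0.246] | cyel 0.2 0.126 [0.411 0.062 0.246] | 
cblk 0.03 0.028 [0.403 0.061 0.246] | cblk 0.1 0.028 [0.403 0.061 0.246] | cblk 0.2 0.028 [0.403 0.061 0.246] | 
cred 0.03 0.045 [0.44  0.033 0.033] | cred 0.1 0.086 [0.411 0.062 0.246] | cred 0.2 0.086 [0.411 0.062 0.246] | 
psi 0.2558 tilt 0.0020 tcp [ 0.1581 -0.6041  0.303 ] dp(before turn) [ 0.5985 -0.4561  0.2071] norm 0.39 dp(after turn) [ 0.2626 -0.7054  0.206 ] rotz 0.0896
```

```bash
python3 -m crank '[{"dp":[0,0,0],"delta_rot":[0,0,0.018],"fingers":1},{"dp":[0,0,0],"delta_rot":[0,0,0.018],"fingers":1},{"dp":[0,0,0],"delta_rot":[0,0,0.018],"fingers":1},{"dp":[0,0,0],"delta_rot":[0,0,0.018],"fingers":1},{"dp":[0,0,0],"delta_rot":[0,0,0.018],"fingers":1},{"dp":[0.024,-0.064,0.014],"delta_rot":[0,0,0],"fingers":1},{"dp":[0.024,-0.064,0.014],"delta_rot":[0,0,0],"fingers":1},{"dp":[0.024,-0.064,0.014],"delta_rot":[0,0,0],"fingers":1},{"dp":[0.024,-0.064,0.014],"delta_rot":[0,0,0],"fingers":1},{"dp":[0.024,-0.064,0.014],"delta_rot":[0,0,0],"fingers":1},{"dp":[0.024,-0.064,0.014],"delta_rot":[0,0,0],"fingers":1},{"dp":[0.024,-0.064,0.014],"delta_rot":[0,0,0],"fingers":1}]'
python3 - <<'E'
from h import *
go("vgrn",.20,-.307)
cm=manip.camera_model("wrist");s=manip.sense();print(s['q']);print(R.from_quat(s['tool_rot']).inv().apply(np.array(cm['origin'])-s['tcp_pos']))
f=np.load("top0.npz");C=cloud(manip.camera_model("top"),f['d']);m=(f['d']>0)&(np.linalg.norm(C[:,:,:2]-[.408,.07],axis=2)<.04)&(C[:,:,2]>.1);print(m.sum(),np.argwhere(m)[:5])
E
```

```text
t: 1.1
tcp_pos: [0.3071, -0.4153, 0.2544]
tool_rot: [0.988, -0.154, -0.0, -0.0]
force: [0.3, -0.8, -0.5]
finger_gap: 0.998
gripper_force: 0.0
psi -0.3102 tilt 0.0007 tcp [ 0.3071 -0.4153  0.2544] dp(before turn) [ 0.0921 -0.2556  0.1088] norm 0.146 dp(after turn) [ 0.0929 -0.2554  0.1087] rotz -0.0005
[-1.15078713e+00  4.52817707e-01  1.75409954e+00  1.14082423e-04
  9.35320150e-01  7.30119889e-01]
[ 0.08295914  0.00068455 -0.07017299]
834 [[248 160]
 [249 152]
 [249 153]
 [249 154]
 [249 155]]
```

Run:
```python
from h import *
f=np.load("top0.npz");C=cloud(manip.camera_model("top"),f['d'])
print("top",[( (u,v),C[v,u].round(3).tolist()) for u,v in((90,262),(120,260),(140,255),(158,255),(158,275),(140,282),(90,285),(165,262),(100,150),(128,150),(130,235),(128,200))])
f=np.load("scene0.npz");p=f['p'];C=cloud(manip.camera_model("scene"),f['d'])
m=(f['d']>0)&(C[:,:,0]>.3)&(C[:,:,0]<.65)&(C[:,:,1]>-.05)&(C[:,:,1]<.3)&(C[:,:,2]>.08)&(C[:,:,2]<.5)
P=C[m];print("scene",m.sum(),P.min(0),P.max(0));a=np.argwhere(m);print(a.min(0),a.max(0))
i=P[:,1].argsort()[:6];print(P[i].round(3),a[i])
top=cv2.imread("pics/top0.png")[130:330,60:300];sc=cv2.imread("pics/scene0.png")[60:260,60:300]
cv2.imwrite("pics/flap.png",cv2.resize(np.vstack([top,sc]),None,fx=1.5,fy=1.5)[:600])
```

```text
top [((90, 262), [0.379, 0.17, 0.211]), ((120, 260), [0.388, 0.121, 0.227]), ((140, 255), [0.398, 0.09, 0.238]), ((158, 255), [0.401, 0.062, 0.246]), ((158, 275), [0.375, 0.059, 0.237]), ((140, 282), [0.38, 0.179, -0.011]), ((90, 285), [0.347, 0.166, 0.202]), ((165, 262), [0.425, 0.136, 0.001]), ((100, 150), [0.562, 0.219, 0.183]), ((128, 150), [0.61, 0.229, 0.073]), ((130, 235), [0.457, 0.194, 0.05]), ((128, 200), [0.518, 0.208, 0.065])]
scene 5583 [0.34007044 0.04865017 0.08000242] [0.64999719 0.29984176 0.27873346]
[ 86 145] [188 257]
[[0.376 0.049 0.237]
 [0.371 0.049 0.235]
 [0.369 0.05  0.233]
 [0.369 0.051 0.235]
 [0.383 0.051 0.239]
 [0.373 0.052 0.237]] [[134 209]
 [135 207]
 [136 206]
 [135 206]
 [132 211]
 [134 207]]
```

View pics/flap.png

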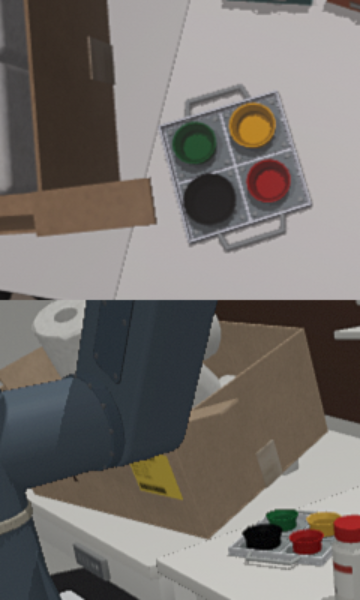

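The picture shows a carton flap jutting out over the bench, with its tip near (.39,.055) and its top at z≈.245. It sits beside the black cup, so that vial needs a leaning gripper. Green goes first.

```bash
python3 -m crank '[{"dp":[0.0232,-0.0638,0.027],"delta_rot":[0,0,0],"fingers":1},{"dp":[0.0232,-0.0638,0.027],"delta_rot":[0,0,0],"fingers":1},{"dp":[0.0232,-0.0638,0.027],"delta_rot":[0,0,0],"fingers":1},{"dp":[0.0232,-0.0638,0.027],"delta_rot":[0,0,0],"fingers":1},{"dp":[0,0,0],"delta_rot":[0,0,0],"fingers":1},{"dp":[0,0,0],"delta_rot":[0,0,0],"fingers":1}]'
python3 - <<'E'
from h import *
go("vgrn",.1,-.307);s=manip.sense();print(s['q'])
p,d=manip.snapshot("wrist");cv2.imwrite("pics/w1.png",p[:,:,::-1])
E
```

```text
t: 1.6
tcp_pos: [0.3899, -0.3075, 0.2]
tool_rot: [0.988, -0.152, -0.001, -0.001]
force: [-0.2, -1.0, 0.4]
finger_gap: 1.004
gripper_force: 0.0
psi -0.3056 tilt 0.0030 tcp [ 0.3899 -0.3075  0.2   ] dp(before turn) [0.0005 0.0005 0.1999] norm 0.1 dp(after turn) [0.     0.0002 0.1999] rotz 0.0002
[-8.93129226e-01  5.21243921e-01  1.84725469e+00 -2.10834658e-04
  7.76043541e-01  9.83463048e-01]
```

View pics/w1.png

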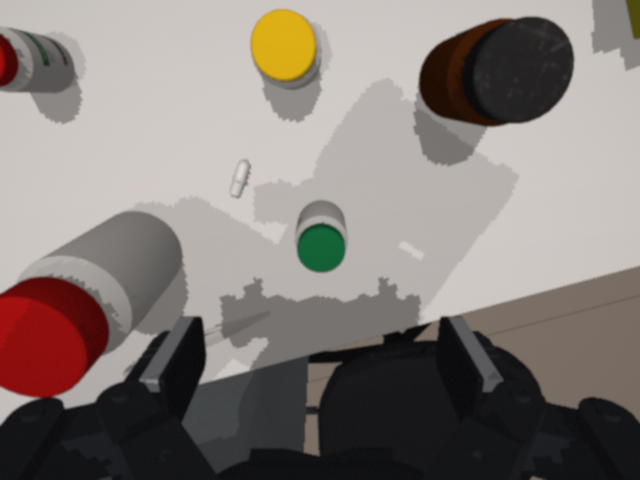

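Green cap at (321,248) is centred between the fingers (172 to 470), and stock_red is clear on the left. I descend and grip.

```bash
python3 -m crank '[{"dp":[0,0,0.04],"delta_rot":[0,0,0],"fingers":1},{"dp":[0,0,0.04],"delta_rot":[0,0,0],"fingers":1},{"dp":[0,0,0.04],"delta_rot":[0,0,0],"fingers":1},{"dp":[0,0,0.04],"delta_rot":[0,0,0],"fingers":1},{"dp":[0,0,0.04],"delta_rot":[0,0,0],"fingers":1},{"dp":[0,0,0],"delta_rot":[0,0,0],"fingers":-0.5},{"dp":[0,0,0],"delta_rot":[0,0,0],"fingers":-0.5},{"dp":[0,0,0],"delta_rot":[0,0,0],"fingers":-0.5},{"dp":[0,0,0],"delta_rot":[0,0,0],"fingers":-0.5},{"dp":[0,0,0],"delta_rot":[0,0,0],"fingers":-0.5},{"dp":[0,0,0],"delta_rot":[0,0,0],"fingers":-0.5},{"dp":[0,0,0],"delta_rot":[0,0,0],"fingers":-0.5}]' 30
python3 - <<'E'
from h import *
go("vgrn",.2,-.307);s=manip.sense();print(s['q'])
p,d=manip.snapshot("scene");cv2.imwrite("pics/s1.png",cv2.resize(p[150:350,250:490,::-1],None,fx=2.5,fy=2.5))
E
```

```text
t: 2.65
tcp_pos: [0.39, -0.3102, 0.1023]
tool_rot: [0.988, -0.154, 0.001, 0.001]
force: [-0.9, 0.6, 7.1]
finger_gap: 0.356
gripper_force: 29.4
psi -0.3093 tilt 0.0031 tcp [ 0.39   -0.3102  0.1023] dp(before turn) [-0.0013 -0.0045 -0.1954] norm 0.098 dp(after turn) [-0.0018 -0.0049 -0.1954] rotz -0.0004
[-8.96437924e-01  7.07253498e-01  1.89553601e+00 -4.38108152e-04
  5.35668089e-01  9.84026963e-01]
```

View pics/s1.png

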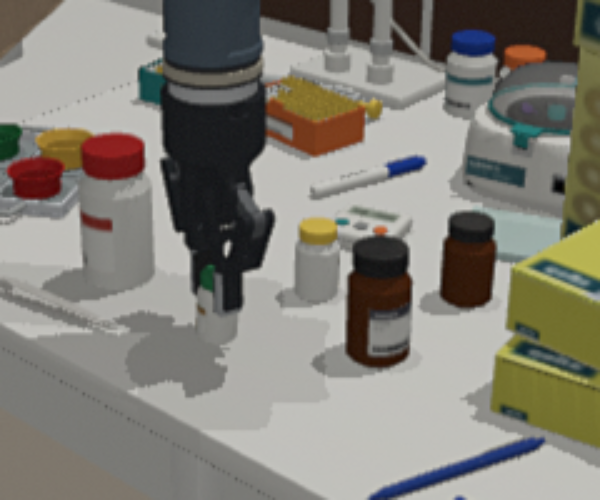

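Held (gap ≈30 mm), with the tips around mid-body and the vial upright. I lift and carry it.

```bash
python3 -m crank '[{"dp":[0,0,-0.03],"delta_rot":[0,0,0],"fingers":-0.5},{"dp":[0,0,-0.06],"delta_rot":[0,0,0],"fingers":-0.5},{"dp":[0,0,-0.07],"delta_rot":[0,0,0],"fingers":-0.5},{"dp":[0,0,-0.07],"delta_rot":[0,0,0],"fingers":-0.5},{"dp":[0,0,-0.07],"delta_rot":[0,0,0],"fingers":-0.5},{"dp":[0,-0.03,0],"delta_rot":[0,0,0],"fingers":-0.5},{"dp":[0,-0.06,0],"delta_rot":[0,0,0],"fingers":-0.5},{"dp":[0,-0.06,0],"delta_rot":[0,0,0],"fingers":-0.5},{"dp":[0,-0.06,0],"delta_rot":[0,0,0],"fingers":-0.5},{"dp":[0,-0.06,0],"delta_rot":[0,0,0],"fingers":-0.5},{"dp":[0,-0.03,0],"delta_rot":[0,0,0],"fingers":-0.5},{"dp":[0,0,0],"delta_rot":[0,0,0],"fingers":-0.5}]'
python3 - <<'E'
from h import *
go("cgrn",.25,-.307);s=manip.sense();print(s['q'])
E
```

```text
t: 3.7
tcp_pos: [0.4349, -0.1632, 0.2511]
tool_rot: [0.988, -0.152, -0.001, -0.001]
force: [0.6, 0.5, -2.2]
finger_gap: 0.352
gripper_force: 30.3
psi -0.3056 tilt 0.0017 tcp [ 0.4349 -0.1632  0.2511] dp(before turn) [-0.0368 -0.536   0.0029] norm 0.269 dp(after turn) [-0.0376 -0.536   0.0023] rotz 0.0002
[-6.00724072e-01  3.97491179e-01  1.88005629e+00  1.00305236e-03
  8.65593328e-01  1.27500943e+00]
```

```bash
python3 -m crank '[{"dp":[-0.004,-0.03,0],"delta_rot":[0,0,0],"fingers":-0.5},{"dp":[-0.004,-0.06,0],"delta_rot":[0,0,0],"fingers":-0.5},{"dp":[-0.004,-0.06,0],"delta_rot":[0,0,0],"fingers":-0.5},{"dp":[-0.004,-0.06,0],"delta_rot":[0,0,0],"fingers":-0.5},{"dp":[-0.004,-0.06,0],"delta_rot":[0,0,0],"fingers":-0.5},{"dp":[-0.004,-0.06,0],"delta_rot":[0,0,0],"fingers":-0.5},{"dp":[-0.004,-0.06,0],"delta_rot":[0,0,0],"fingers":-0.5},{"dp":[-0.004,-0.06,0],"delta_rot":[0,0,0],"fingers":-0.5},{"dp":[-0.0026,-0.056,0],"delta_rot":[0,0,0],"fingers":-0.5},{"dp":[-0.003,-0.03,0],"delta_rot":[0,0,0],"fingers":-0.5},{"dp":[0,0,0],"delta_rot":[0,0,0],"fingers":-0.5},{"dp":[0,0,0],"delta_rot":[0,0,0],"fingers":-0.5}]'
python3 - <<'E'
from h import *
go("cgrn",.112,-.307);s=manip.sense();print(s['q'])
p,d=manip.snapshot("wrist");cv2.imwrite("pics/w2.png",p[:,:,::-1])
p,d=manip.snapshot("scene");cv2.imwrite("pics/s2.png",p[:,:,::-1])
E
```

```text
t: 4.7
tcp_pos: [0.4991, 0.0943, 0.251]
tool_rot: [0.988, -0.153, 0.0, 0.0]
force: [0.2, -0.6, -0.9]
finger_gap: 0.356
gripper_force: 30.3
psi -0.3078 tilt 0.0008 tcp [0.4991 0.0943 0.251 ] dp(before turn) [-0.0043 -0.0064  0.2779] norm 0.139 dp(after turn) [-0.0042 -0.0063  0.2779] rotz -0.0001
[-3.32965870e-02  4.47767011e-01  1.77836751e+00 -9.19609377e-04
  9.15255189e-01  1.84586321e+00]
```

View pics/w2.png

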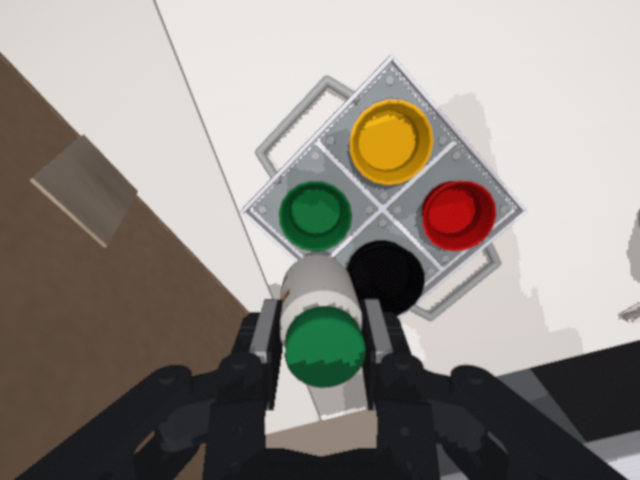

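View pics/s2.png

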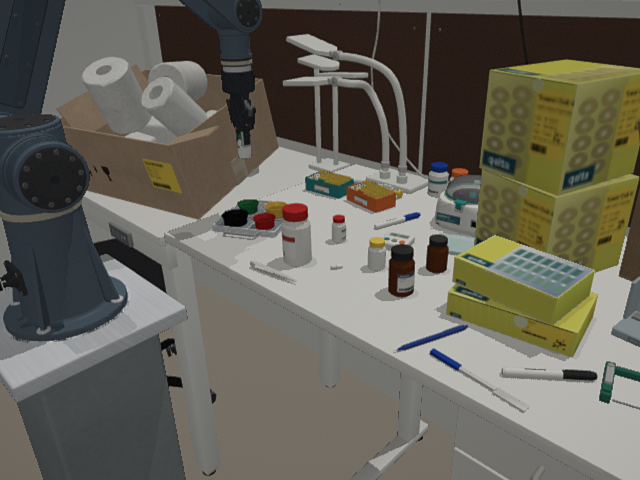

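Wrist view: green cup mouth at about (316,214), vial held upright with its cap at (325,346). The scene view agrees. I cross-check both against the calibration before lowering.

```bash
cat >> h.py <<'E'
def colour(p,lo,hi,box=None):
    m=cv2.inRange(cv2.cvtColor(p,cv2.COLOR_RGB2HSV),np.array(lo),np.array(hi))
    if box: k=np.zeros_like(m);x0,y0,x1,y1=box;k[y0:y1,x0:x1]=255;m&=k
    c=max(cv2.findContours(m,cv2.RETR_EXTERNAL,cv2.CHAIN_APPROX_NONE)[0],key=cv2.contourArea)
    return cv2.fitEllipse(c)
E
python3 - <<'E'
from h import *
p=cv2.imread("pics/w2.png")[:,:,::-1].copy();cm=manip.camera_model("wrist")
for n,lo,hi,b,z in(("cupg",(60,90,20),(90,255,255),(260,160,370,262),.029),("cupy",(18,120,60),(35,255,255),None,.029),("cupr",(0,150,60),(8,255,255),(400,150,520,270),.029),("cap",(60,90,20),(90,255,255),(260,300,380,400),.205)):
    e=colour(p,lo,hi,b);print(n,np.round(e[0],1),np.round(e[1],1),plane(cm,e[0],z).round(4))
print(manip.sense()['tcp_pos'])
E
```

```text
cupg [314.9 215.6] [68.9 71.2] [[0.4996 0.0969 0.029 ]]
cupy [390.8 141.8] [81.  86.7] [[0.5344 0.0295 0.029 ]]
cupr [457.8 214.9] [67.7 73.8] [[ 0.4675 -0.0046  0.029 ]]
cap [324.7 346.6] [79.  80.4] [[0.5027 0.09   0.205 ]]
[0.49880744 0.09326676 0.25090134]
```

```bash
python3 -m crank '[{"dp":[-0.007,-0.01,0],"delta_rot":[0,0,0],"fingers":-0.5},{"dp":[0,0,0.04],"delta_rot":[0,0,0],"fingers":-0.5},{"dp":[0,0,0.05],"delta_rot":[0,0,0],"fingers":-0.5},{"dp":[0,0,0.05],"delta_rot":[0,0,0],"fingers":-0.5},{"dp":[0,0,0.05],"delta_rot":[0,0,0],"fingers":-0.5},{"dp":[0,0,0.02],"delta_rot":[0,0,0],"fingers":-0.5},{"dp":[0,0,0.02],"delta_rot":[0,0,0],"fingers":-0.5},{"dp":[0,0,0.02],"delta_rot":[0,0,0],"fingers":-0.5},{"dp":[0,0,0.02],"delta_rot":[0,0,0],"fingers":-0.5},{"dp":[0,0,0.008],"delta_rot":[0,0,0],"fingers":-0.5},{"dp":[0,0,0],"delta_rot":[0,0,0],"fingers":-0.5}]'
python3 - <<'E'
from h import *
go("cgrn",.1093,-.307);s=manip.sense();print(s['q'],s['force'])
E
```

```text
t: 5.72
tcp_pos: [0.4971, 0.1001, 0.1114]
tool_rot: [0.988, -0.154, -0.0, 0.0]
force: [0.7, 0.4, -1.4]
finger_gap: 0.35
gripper_force: 30.3
psi -0.3098 tilt 0.0009 tcp [0.4971 0.1001 0.1114] dp(before turn) [0.0031 0.0036 0.0042] norm 0.003 dp(after turn) [0.0031 0.0037 0.0042] rotz -0.0004
[-2.19439140e-02  6.94781847e-01  1.86868790e+00 -1.08049493e-05
  5.78988163e-01  1.85864236e+00] [ 0.74650102  0.43188023 -1.4231587 ]
```

```bash
python3 -m crank '[{"dp":[0,0.003,0.003],"delta_rot":[0,0,0],"fingers":-0.5},{"dp":[0,0,0.002],"delta_rot":[0,0,0],"fingers":-0.5},{"dp":[0,0,0],"delta_rot":[0,0,0],"fingers":-0.5}]'; python3 -m crank '[{"dp":[0,0,0.002],"delta_rot":[0,0,0],"fingers":-0.5},{"dp":[0,0,0],"delta_rot":[0,0,0],"fingers":-0.5}]'
```

```text
t: 5.97
tcp_pos: [0.4969, 0.0987, 0.1098]
tool_rot: [0.988, -0.154, 0.0, -0.0]
force: [0.2, -0.1, -0.4]
finger_gap: 0.352
gripper_force: 30.3
t: 6.13
tcp_pos: [0.4971, 0.0988, 0.1094]
tool_rot: [0.988, -0.154, 0.001, -0.0]
force: [0.1, 0.2, 4.2]
finger_gap: 0.352
gripper_force: 30.7
```

Contact at the expected height. I release and retreat.

```bash
python3 -m crank '[{"dp":[0,0,0],"delta_rot":[0,0,0],"fingers":0.2},{"dp":[0,0,0],"delta_rot":[0,0,0],"fingers":0.2},{"dp":[0,0,0],"delta_rot":[0,0,0],"fingers":0.2},{"dp":[0,0,-0.02],"delta_rot":[0,0,0],"fingers":0.2},{"dp":[0,0,-0.04],"delta_rot":[0,0,0],"fingers":0.2},{"dp":[0,0,-0.07],"delta_rot":[0,0,0],"fingers":0.2},{"dp":[0,0,-0.07],"delta_rot":[0,0,0],"fingers":0.2},{"dp":[0,0,-0.07],"delta_rot":[0,0,0],"fingers":0.2},{"dp":[0,0,-0.03],"delta_rot":[0,0,0],"fingers":0.2},{"dp":[0,0,0],"delta_rot":[0,0,0],"fingers":0.2}]'
python3 - <<'E'
from h import *
s=manip.sense();print(s['q']);go("vred",.2,-.307)
p,d=manip.snapshot("wrist");cm=manip.camera_model("wrist")
cv2.imwrite("pics/w3.png",p[:,:,::-1])
e=colour(p,(60,90,20),(90,255,255),(240,240,420,460));print(e,plane(cm,e[0],.063))
E
```

```text
t: 6.97
tcp_pos: [0.4987, 0.0988, 0.2632]
tool_rot: [0.988, -0.154, 0.005, -0.001]
force: [0.2, -0.2, -0.1]
finger_gap: 0.597
gripper_force: 0.0
[-2.44720090e-02  4.27131206e-01  1.77031041e+00  6.81277877e-05
  9.34274701e-01  1.85577096e+00]
psi -0.3095 tilt 0.0099 tcp [0.4987 0.0988 0.2632] dp(before turn) [0.2381 0.5091 0.1271] norm 0.288 dp(after turn) [0.238  0.5094 0.1263] rotz -0.0004
((320.1962890625, 242.23301696777344), (5.541566848754883, 41.42618179321289), 89.13831329345703) [[0.48644724 0.10258859 0.063     ]]
```

View pics/w3.png

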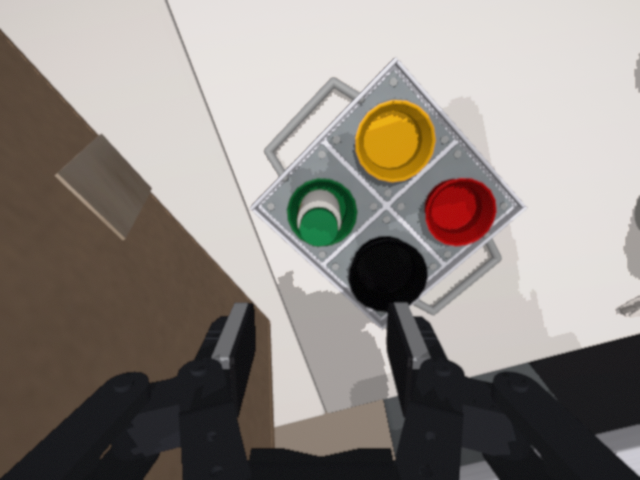

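Green stands in its cup at (320,225) and the flap shows at the bottom. Next is black, picked with a 20° lean about the closing axis so that the wrist clears the flap at the cup.

```bash
python3 -m crank '[{"dp":[0.0365,0.0698,-0.008],"delta_rot":[0,0,0],"fingers":0.2},{"dp":[0.0365,0.0698,-0.008],"delta_rot":[0,0,0],"fingers":0.2},{"dp":[0.0365,0.0698,-0.008],"delta_rot":[0,0,0],"fingers":0.2},{"dp":[0.0365,0.0698,-0.008],"delta_rot":[0,0,0],"fingers":0.2},{"dp":[0.0365,0.0698,-0.008],"delta_rot":[0,0,0],"fingers":1},{"dp":[0.0365,0.0698,-0.008],"delta_rot":[0,0,0],"fingers":1},{"dp":[0.0365,0.0698,-0.008],"delta_rot":[0,0,0],"fingers":1},{"dp":[0.0365,0.0698,-0.008],"delta_rot":[0,0,0],"fingers":1},{"dp":[0.0365,0.0698,-0.008],"delta_rot":[0,0,0],"fingers":1},{"dp":[0,0,0],"delta_rot":[0,0,-0.019],"fingers":1},{"dp":[0,0,0],"delta_rot":[0,0,-0.019],"fingers":1},{"dp":[0,0,0],"delta_rot":[0,0,-0.019],"fingers":1}]'
python3 -m crank '[{"dp":[0,0,0],"delta_rot":[0,0,-0.019],"fingers":1},{"dp":[0,0,0],"delta_rot":[0,0,-0.019],"fingers":1},{"dp":[0,0,0],"delta_rot":[0,0,-0.019],"fingers":1},{"dp":[0,0,0],"delta_rot":[0,0,-0.019],"fingers":1},{"dp":[0,0,0],"delta_rot":[0,0,-0.019],"fingers":1},{"dp":[0,0,0],"delta_rot":[0,0,-0.019],"fingers":1},{"dp":[0,0,0],"delta_rot":[0,0,-0.019],"fingers":1},{"dp":[0,0,0],"delta_rot":[0,0,-0.019],"fingers":1},{"dp":[0,0,0],"delta_rot":[0,0,-0.019],"fingers":1},{"dp":[0,0,0],"delta_rot":[0,-0.0185,-0.009],"fingers":1},{"dp":[0,0,0],"delta_rot":[0,-0.0185,0],"fingers":1},{"dp":[0,0,0],"delta_rot":[0,-0.0185,0],"fingers":1}]'
cat >> h.py <<'E'
def goL(xy,zg,psi,lean,up=0):
    """grasp point to (xy,zg): shift & turn in present tool axes"""
    s=manip.sense();r=R.from_quat(s['tool_rot']);g=np.r_[T[xy] if isinstance(xy,str) else xy,zg]
    q=R.from_euler('z',psi)*R.from_euler('x',np.pi)*R.from_euler('y',-lean)
    zt=q.as_matrix()[:,2];tgt=g-.054*zt+[0,0,up];d=tgt-s['tcp_pos'];m=r.as_matrix()
    print("now psi %.3f lean %.3f side %.3f"%(np.arctan2(m[1,0],m[0,0]),np.arcsin(m[2,0]),np.arcsin(-m[2,1])),"target tcp",tgt.round(4),"now",np.round(s['tcp_pos'],4),"dp now-axes",(r.inv().apply(d)/.5).round(4),"dp target-axes",(q.inv().apply(d)/.5).round(4),"turn",((r.inv()*q).as_rotvec()/2/np.pi).round(4),"worldz in tool",r.inv().apply([0,0,1]).round(3))
E
python3 -c "
from h import *
goL('vblk',.053,1.3,.349,.12);print(manip.sense()['q'])"
```

```text
t: 8.02
tcp_pos: [0.5565, -0.2513, 0.2922]
tool_rot: [1.0, 0.026, -0.002, -0.001]
force: [-0.2, 0.4, -0.8]
finger_gap: 1.0
gripper_force: 0.0
t: 9.02
tcp_pos: [0.5567, -0.2509, 0.2933]
tool_rot: [0.819, 0.547, -0.146, 0.095]
force: [-0.1, 0.2, -0.3]
finger_gap: 1.003
gripper_force: 0.0
now psi 1.178 lean -0.350 side 0.005 target tcp [ 0.574  -0.3981  0.2237] now [ 0.5567 -0.2509  0.2933] dp now-axes [-0.1954  0.1458  0.2186] dp target-axes [-0.2103  0.1122  0.2245] turn [-0.0074  0.0001 -0.0182] worldz in tool [-0.343 -0.005 -0.939]
[-0.47970124  0.54021076  1.48572475 -0.38964555  1.12055871  0.08597981]
```

```bash
python3 -m crank '[{"dp":[-0.039,0.03,0.0437],"delta_rot":[0,0,0],"fingers":1},{"dp":[-0.039,0.03,0.0437],"delta_rot":[0,0,0],"fingers":1},{"dp":[-0.039,0.03,0.0437],"delta_rot":[0,0,0],"fingers":1},{"dp":[-0.039,0.03,0.0437],"delta_rot":[0,0,0],"fingers":1},{"dp":[-0.039,0.03,0.0437],"delta_rot":[0,0,0],"fingers":1},{"dp":[0,0,0],"delta_rot":[0,0,0],"fingers":1},{"dp":[0,0,0],"delta_rot":[0,0,0],"fingers":1}]'
python3 - <<'E'
from h import *
goL('vblk',.053,1.178,.349,0);print(manip.sense()['q'])
p,d=manip.snapshot("wrist");cv2.imwrite("pics/w4.png",p[:,:,::-1])
E
```

```text
t: 9.6
tcp_pos: [0.5756, -0.3988, 0.2208]
tool_rot: [0.82, 0.547, -0.144, 0.091]
force: [0.4, 0.7, 0.8]
finger_gap: 1.001
gripper_force: 0.0
now psi 1.178 lean -0.343 side 0.009 target tcp [ 0.5762 -0.3988  0.1037] now [ 0.5756 -0.3988  0.2208] dp now-axes [0.079  0.0032 0.2203] dp target-axes [0.0804 0.0012 0.2198] turn [-0.0015 -0.001  -0.    ] worldz in tool [-0.336 -0.009 -0.942]
[-0.65986735  0.721394    1.33564609 -0.38989464  1.03488819 -0.07250986]
```

View pics/w4.png

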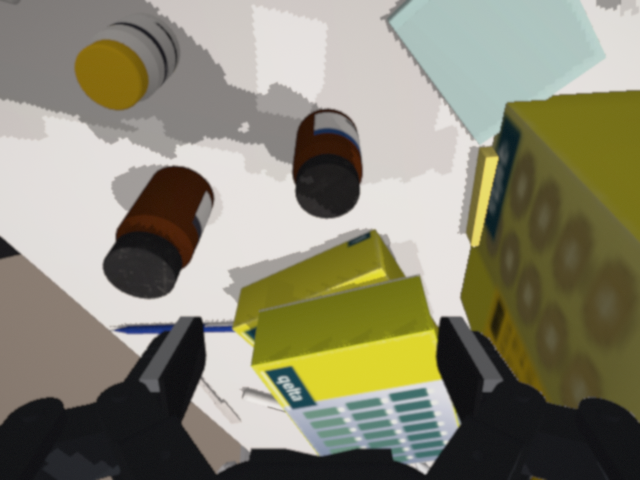

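Wrist view: vial_black's cap at (327,185), midway between the fingers. The stock bottle sits at left (145,265) and the boxes to the right, both clear. I descend and grip.

```bash
python3 -m crank '[{"dp":[0.0132,0.0005,0.0367],"delta_rot":[0,0,0],"fingers":0.6},{"dp":[0.0132,0.0005,0.0367],"delta_rot":[0,0,0],"fingers":0.6},{"dp":[0.0132,0.0005,0.0367],"delta_rot":[0,0,0],"fingers":0.6},{"dp":[0.0132,0.0005,0.0367],"delta_rot":[0,0,0],"fingers":0.6},{"dp":[0.0132,0.0005,0.0367],"delta_rot":[0,0,0],"fingers":0.6},{"dp":[0.0132,0.0005,0.0367],"delta_rot":[0,0,0],"fingers":0.6},{"dp":[0,0,0],"delta_rot":[0,0,0],"fingers":-0.3},{"dp":[0,0,0],"delta_rot":[0,0,0],"fingers":-0.3},{"dp":[0,0,0],"delta_rot":[0,0,0],"fingers":-0.3},{"dp":[0,0,0],"delta_rot":[0,0,0],"fingers":-0.3},{"dp":[0,0,0],"delta_rot":[0,0,0],"fingers":-0.3},{"dp":[0,0,0],"delta_rot":[0,0,0],"fingers":-0.3}]' 35
python3 - <<'E'
from h import *
goL('vblk',.053,1.178,.349,.15)
p,d=manip.snapshot("scene");cv2.imwrite("pics/s3.png",cv2.resize(p[150:350,330:570,::-1],None,fx=2.5,fy=2.5))
E
```

```text
t: 10.65
tcp_pos: [0.5787, -0.3986, 0.1086]
tool_rot: [0.819, 0.547, -0.143, 0.095]
force: [-0.3, 0.5, -0.9]
finger_gap: 0.463
gripper_force: 35.3
now psi 1.178 lean -0.345 side 0.001 target tcp [ 0.5762 -0.3988  0.2537] now [ 0.5787 -0.3986  0.1086] dp now-axes [-0.1004 -0.0048 -0.2723] dp target-axes [-0.1015 -0.0044 -0.2719] turn [-0.0002 -0.0006 -0.    ] worldz in tool [-0.338 -0.001 -0.941]
```

View pics/s3.png

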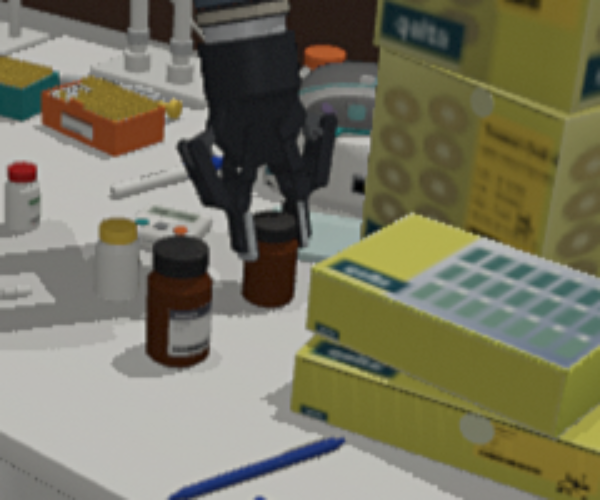

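Gap ≈39 mm on the body, upright, and nothing else touched. I lift and move away from the boxes.

```bash
python3 -m crank '[{"dp":[-0.01,0,-0.028],"delta_rot":[0,0,0],"fingers":-0.3},{"dp":[-0.023,0,-0.064],"delta_rot":[0,0,0],"fingers":-0.3},{"dp":[-0.023,0,-0.064],"delta_rot":[0,0,0],"fingers":-0.3},{"dp":[-0.023,0,-0.064],"delta_rot":[0,0,0],"fingers":-0.3},{"dp":[-0.023,0,-0.064],"delta_rot":[0,0,0],"fingers":-0.3},{"dp":[0.03,-0.018,-0.01],"delta_rot":[0,0,0],"fingers":-0.3},{"dp":[0.054,-0.034,-0.0195],"delta_rot":[0,0,0],"fingers":-0.3},{"dp":[0.054,-0.034,-0.0195],"delta_rot":[0,0,0],"fingers":-0.3},{"dp":[0.054,-0.034,-0.0195],"delta_rot":[0,0,0],"fingers":-0.3},{"dp":[0.054,-0.034,-0.0195],"delta_rot":[0,0,0],"fingers":-0.3},{"dp":[0.054,-0.034,-0.0195],"delta_rot":[0,0,0],"fingers":-0.3},{"dp":[0.03,-0.018,-0.01],"delta_rot":[0,0,0],"fingers":-0.3}]'
python3 -m crank '[{"dp":[0,0,0],"delta_rot":[0.0067,0,0.0186],"fingers":-0.3},{"dp":[0,0,0],"delta_rot":[0.0067,0,0.0186],"fingers":-0.3},{"dp":[0,0,0],"delta_rot":[0.0067,0,0.0186],"fingers":-0.3},{"dp":[0,0,0],"delta_rot":[0.0067,0,0.0186],"fingers":-0.3},{"dp":[0,0,0],"delta_rot":[0.0067,0,0.0186],"fingers":-0.3},{"dp":[0,0,0],"delta_rot":[0.0067,0,0.0186],"fingers":-0.3},{"dp":[0,0,0],"delta_rot":[0.0067,0,0.0186],"fingers":-0.3},{"dp":[0,0,0],"delta_rot":[0.0067,0,0.0186],"fingers":-0.3},{"dp":[0,0,0],"delta_rot":[0.0067,0,0.0186],"fingers":-0.3},{"dp":[0,0,0],"delta_rot":[0.0067,0,0.0186],"fingers":-0.3},{"dp":[0,0,0],"delta_rot":[0.0067,0,0.0186],"fingers":-0.3},{"dp":[0,0,0],"delta_rot":[0.0067,0,0.0186],"fingers":-0.3}]'
python3 - <<'E'
from h import *
print(manip.sense()['q'])
goL(np.array(T['cblk'])+.15*np.array([.953,-.302]),.12,-.307,.349)
E
```

```text
t: 11.7
tcp_pos: [0.5496, -0.1939, 0.2593]
tool_rot: [0.819, 0.548, -0.143, 0.094]
force: [0.3, 0.0, -0.6]
finger_gap: 0.462
gripper_force: 35.6
t: 12.7
tcp_pos: [0.551, -0.1975, 0.2594]
tool_rot: [0.973, -0.156, -0.17, -0.028]
force: [-0.6, -0.1, -1.0]
finger_gap: 0.463
gripper_force: 35.6
[-0.5101136   0.64035964  1.38868146 -0.06425974  1.45404515  1.39771929]
now psi -0.318 lean -0.347 side 0.001 target tcp [0.5912 0.012  0.1707] now [ 0.551  -0.1975  0.2594] dp now-axes [ 0.0086 -0.4229  0.1858] dp target-axes [ 0.0135 -0.4237  0.1837] turn [-0.0008 -0.0003 -0.0017] worldz in tool [-0.34  -0.001 -0.94 ]
```

```bash
python3 -m crank '[{"dp":[0.0006,-0.03,0.013],"delta_rot":[0,0,0],"fingers":-0.3},{"dp":[0.0012,-0.0604,0.0265],"delta_rot":[0,0,0],"fingers":-0.3},{"dp":[0.0012,-0.0604,0.0265],"delta_rot":[0,0,0],"fingers":-0.3},{"dp":[0.0012,-0.0604,0.0265],"delta_rot":[0,0,0],"fingers":-0.3},{"dp":[0.0012,-0.0604,0.0265],"delta_rot":[0,0,0],"fingers":-0.3},{"dp":[0.0012,-0.0604,0.0265],"delta_rot":[0,0,0],"fingers":-0.3},{"dp":[0.0012,-0.0604,0.0265],"delta_rot":[0,0,0],"fingers":-0.3},{"dp":[0.0006,-0.03,0.013],"delta_rot":[0,0,0],"fingers":-0.3},{"dp":[0,0,0],"delta_rot":[0,0,0],"fingers":-0.3},{"dp":[0,0,0],"delta_rot":[0,0,0],"fingers":-0.3}]'
python3 - <<'E'
from h import *
print(manip.sense()['q'])
goL('cblk',.12,-.318,.349)
p,d=manip.snapshot("scene");cv2.imwrite("pics/s4.png",p[0:300,100:500,::-1])
E
```

```text
t: 13.53
tcp_pos: [0.5893, 0.0132, 0.17]
tool_rot: [0.973, -0.152, -0.171, -0.027]
force: [0.7, -0.7, -1.4]
finger_gap: 0.464
gripper_force: 35.6
[-0.18383158  0.75412576  1.44327284  0.04502996  1.29056157  1.67595106]
now psi -0.309 lean -0.349 side 0.001 target tcp [0.4481 0.0571 0.1707] now [0.5893 0.0132 0.17  ] dp now-axes [-0.2784  0.0022  0.0997] dp target-axes [-0.2784  0.0048  0.0998] turn [ 0.0004 -0.      0.0014] worldz in tool [-0.342 -0.001 -0.94 ]
```

View pics/s4.png

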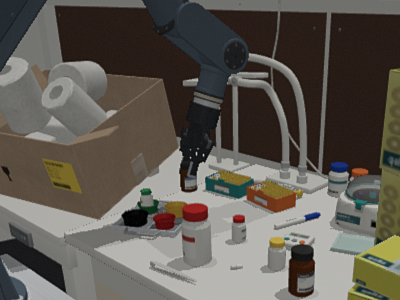

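Run:
```python
from h import *
from scipy.spatial import cKDTree
f=np.load("top0.npz");C=cloud(manip.camera_model("top"),f['d']);m=(f['d']>0)&(C[:,:,0]>.33)&(C[:,:,0]<.42)&(C[:,:,1]>.04)&(C[:,:,1]<.2)&(C[:,:,2]>.18)&(C[:,:,2]<.3)
F=C[m];print(len(F),F.min(0).round(3),F.max(0).round(3))
A=[]
for n in("top","scene"):
    p,d=manip.snapshot(n);C=cloud(manip.camera_model(n),d)
    hsv=cv2.cvtColor(p,cv2.COLOR_RGB2HSV)
    m=(d>0)&(C[:,:,2]>.1)&(C[:,:,2]<.9)&(C[:,:,0]>.25)&(C[:,:,0]<.75)&(abs(C[:,:,1]+.02)<.16)
    if n=="top": cv2.imwrite("pics/t4.png",p[:,:,::-1])
    if n=="top": m&=np.linalg.norm(C-manip.camera_model(n)['origin'],axis=2)>.1
    P=C[m];print(n,len(P));A.append(P)
A=np.vstack(A);t=cKDTree(F);d0=t.query(A)[0];A=A[d0>.02]
for k in(0,.5,.8,1):
    B=A+np.array([-.1412,.0439,0])*k;dd,i=t.query(B);j=dd.argmin();print(k,dd[j].round(3),B[j].round(3),F[i[j]].round(3))
B=A+np.array([-.1412,.0439,-.055]);dd,i=t.query(B);j=dd.argmin();print("down",dd[j].round(3),B[j].round(3),F[i[j]].round(3))
```

```text
2818 [0.342 0.05  0.18 ] [0.42 0.2  0.25]
top 40590
scene 8687
0 0.168 [0.572 0.012 0.243] [0.411 0.062 0.246]
0.5 0.094 [0.501 0.034 0.243] [0.411 0.062 0.246]
0.8 0.05 [0.459 0.047 0.243] [0.411 0.062 0.246]
1 0.021 [0.431 0.056 0.243] [0.411 0.062 0.246]
down 0.041 [0.444 0.05  0.223] [0.411 0.062 0.246]
```

View pics/t4.png

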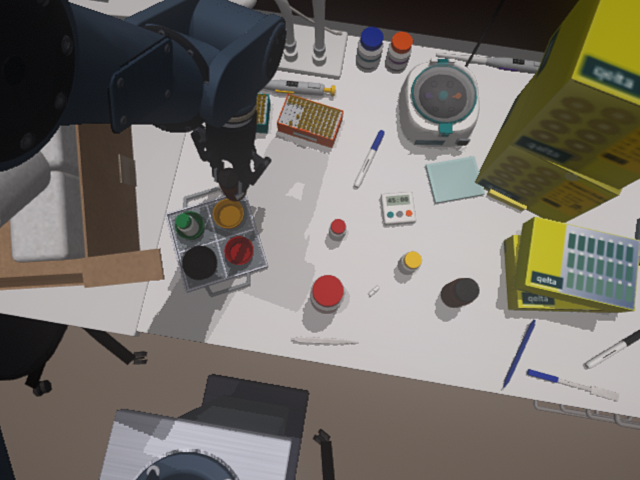

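Top view: the arm passes high over the carton, and the flap tip at (160,265) is clear of the gripper. The computed clearance on the approach is ≥20 mm, and more if I come in lower.

```bash
python3 -m crank '[{"dp":[0.009,0,0.0244],"delta_rot":[0,0,0],"fingers":-0.3},{"dp":[-0.0398,0.0005,0.0141],"delta_rot":[0,0,0],"fingers":-0.3},{"dp":[-0.0398,0.0005,0.0141],"delta_rot":[0,0,0],"fingers":-0.3},{"dp":[-0.0398,0.0005,0.0141],"delta_rot":[0,0,0],"fingers":-0.3},{"dp":[-0.0398,0.0005,0.0141],"delta_rot":[0,0,0],"fingers":-0.3},{"dp":[-0.0398,0.0005,0.0141],"delta_rot":[0,0,0],"fingers":-0.3},{"dp":[-0.0398,0.0005,0.0141],"delta_rot":[0,0,0],"fingers":-0.3},{"dp":[-0.02,0.0002,0.007],"delta_rot":[0,0,0],"fingers":-0.3},{"dp":[-0.0198,0.0003,0.007],"delta_rot":[0,0,0],"fingers":-0.3},{"dp":[0,0,0],"delta_rot":[0,0,0],"fingers":-0.3},{"dp":[0,0,0],"delta_rot":[0,0,0],"fingers":-0.3}]'
python3 - <<'E'
from h import *
s=manip.sense();m=R.from_quat(s['tool_rot']).as_matrix();g=np.array(s['tcp_pos'])+.054*m[:,2];print(g)
goL('cblk',.053,-.318,.349,.012)
p,d=manip.snapshot("wrist");cv2.imwrite("pics/w5.png",p[:,:,::-1])
E
```

```text
t: 14.6
tcp_pos: [0.4489, 0.0555, 0.1581]
tool_rot: [0.973, -0.154, -0.171, -0.028]
force: [-0.2, -0.4, -1.7]
finger_gap: 0.464
gripper_force: 35.6
[0.43138416 0.0612524  0.10735064]
now psi -0.314 lean -0.348 side 0.001 target tcp [0.4481 0.0571 0.1157] now [0.4489 0.0555 0.1581] dp now-axes [ 0.0266 -0.0025  0.0805] dp target-axes [ 0.0267 -0.0026  0.0805] turn [ 0.     -0.0002  0.0007] worldz in tool [-0.341 -0.001 -0.94 ]
```

View pics/w5.png

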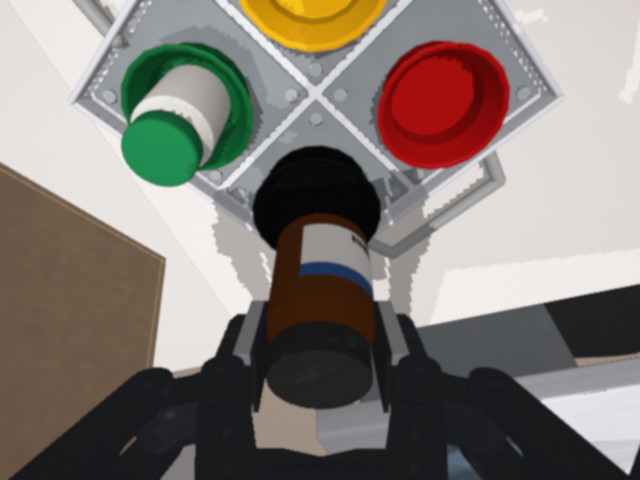

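Wrist view: the vial is upright above the black cup (cup centre about (317,200)) and the closing axis lines up. The computed offset is ≈1 mm. I lower it.

```bash
python3 -m crank '[{"dp":[0.005,-0.0025,0.015],"delta_rot":[0,0,0],"fingers":-0.3},{"dp":[0.005,0,0.015],"delta_rot":[0,0,0],"fingers":-0.3},{"dp":[0.005,0,0.015],"delta_rot":[0,0,0],"fingers":-0.3},{"dp":[0.005,0,0.014],"delta_rot":[0,0,0],"fingers":-0.3},{"dp":[0.003,0,0.008],"delta_rot":[0,0,0],"fingers":-0.3},{"dp":[0.003,0,0.008],"delta_rot":[0,0,0],"fingers":-0.3},{"dp":[0,0,0],"delta_rot":[0,0,0],"fingers":-0.3}]'; python3 -m crank '[{"dp":[0.001,0,0.003],"delta_rot":[0,0,0],"fingers":-0.3},{"dp":[0,0,0],"delta_rot":[0,0,0],"fingers":-0.3},{"dp":[0,0,0],"delta_rot":[0,0,0],"fingers":-0.3}]'
```

```text
t: 15.23
tcp_pos: [0.4481, 0.0575, 0.1175]
tool_rot: [0.973, -0.154, -0.172, -0.028]
force: [0.9, -0.1, -1.4]
finger_gap: 0.463
gripper_force: 35.6
t: 15.48
tcp_pos: [0.4482, 0.0576, 0.1171]
tool_rot: [0.973, -0.153, -0.171, -0.028]
force: [-1.0, 0.0, -0.4]
finger_gap: 0.463
gripper_force: 35.6
```

```bash
python3 -m crank '[{"dp":[0.001,0,0.003],"delta_rot":[0,0,0],"fingers":-0.3},{"dp":[0,0,0],"delta_rot":[0,0,0],"fingers":-0.3},{"dp":[0,0,0],"delta_rot":[0,0,0],"fingers":-0.3}]'; python3 -m crank '[{"dp":[0.001,0,0.002],"delta_rot":[0,0,0],"fingers":-0.3},{"dp":[0,0,0],"delta_rot":[0,0,0],"fingers":-0.3}]'
```

```text
t: 15.73
tcp_pos: [0.4482, 0.0575, 0.1154]
tool_rot: [0.973, -0.153, -0.171, -0.028]
force: [-0.3, -0.2, 0.6]
finger_gap: 0.462
gripper_force: 35.6
t: 15.9
tcp_pos: [0.4483, 0.0575, 0.1146]
tool_rot: [0.973, -0.153, -0.171, -0.028]
force: [-0.4, -0.3, 2.3]
finger_gap: 0.465
gripper_force: 35.9
```

```bash
python3 -m crank '[{"dp":[0,0,0],"delta_rot":[0,0,0],"fingers":0.3},{"dp":[0,0,0],"delta_rot":[0,0,0],"fingers":0.3},{"dp":[0,0,0],"delta_rot":[0,0,0],"fingers":0.3},{"dp":[0,0,-0.02],"delta_rot":[0,0,0],"fingers":0.3},{"dp":[0,0,-0.04],"delta_rot":[0,0,0],"fingers":0.3},{"dp":[0,0,-0.06],"delta_rot":[0,0,0],"fingers":0.3},{"dp":[0,0,-0.07],"delta_rot":[0,0,0],"fingers":0.3},{"dp":[0,0,-0.07],"delta_rot":[0,0,0],"fingers":0.3},{"dp":[0,0,-0.07],"delta_rot":[0,0,0],"fingers":0.3},{"dp":[0,0,0],"delta_rot":[0,0.0185,0],"fingers":1},{"dp":[0,0,0],"delta_rot":[0,0.0185,0],"fingers":1},{"dp":[0,0,0],"delta_rot":[0,0.0185,0],"fingers":1}]'
python3 - <<'E'
from h import *
goL('vred',.048,-.314,0,.1)
p,d=manip.snapshot("wrist");cv2.imwrite("pics/w6.png",p[:,:,::-1])
E
```

```text
t: 16.9
tcp_pos: [0.5028, 0.0396, 0.2704]
tool_rot: [0.988, -0.156, 0.004, -0.0]
force: [-0.0, 0.7, -0.6]
finger_gap: 0.998
gripper_force: 0.0
now psi -0.314 lean 0.008 side 0.002 target tcp [ 0.5352 -0.1799  0.202 ] now [0.5028 0.0396 0.2704] dp now-axes [0.196  0.3979 0.1375] dp target-axes [0.1972 0.3975 0.1367] turn [-0.0003 -0.0013  0.0001] worldz in tool [ 0.008 -0.002 -1.   ]
```

View pics/w6.png

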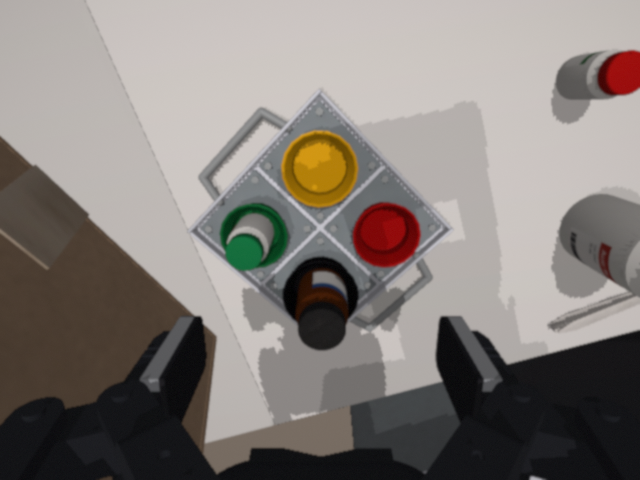

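The black vial stands in its cup. Now red, with the same recipe as green.

```bash
python3 -m crank '[{"dp":[0.0327,0.0663,0.0228],"delta_rot":[0,-0.0013,0],"fingers":1},{"dp":[0.0327,0.0663,0.0228],"delta_rot":[0,0,0],"fingers":1},{"dp":[0.0327,0.0663,0.0228],"delta_rot":[0,0,0],"fingers":1},{"dp":[0.0327,0.0663,0.0228],"delta_rot":[0,0,0],"fingers":1},{"dp":[0.0327,0.0663,0.0228],"delta_rot":[0,0,0],"fingers":1},{"dp":[0.0327,0.0663,0.0228],"delta_rot":[0,0,0],"fingers":1},{"dp":[0,0,0],"delta_rot":[0,0,0],"fingers":1},{"dp":[0,0,0],"delta_rot":[0,0,0],"fingers":1}]'
python3 -c "
from h import *
goL('vred',.049,-.31,0,0)
p,d=manip.snapshot('wrist');e=colour(p,(0,150,60),(8,255,255),(200,150,440,350));print(e,plane(manip.camera_model('wrist'),e[0],.058))"
```

```text
t: 17.62
tcp_pos: [0.5333, -0.1813, 0.1987]
tool_rot: [0.987, -0.158, -0.006, -0.002]
force: [-1.1, 0.5, -0.0]
finger_gap: 0.998
gripper_force: 0.0
now psi -0.317 lean -0.012 side 0.002 target tcp [ 0.5352 -0.1799  0.103 ] now [ 0.5333 -0.1813  0.1987] dp now-axes [ 0.005  -0.0034  0.1913] dp target-axes [ 0.0028 -0.0039  0.1913] turn [-0.0004  0.0018 -0.0011] worldz in tool [-0.012 -0.002 -1.   ]
((316.72357177734375, 244.43821716308594), (46.57988739013672, 47.50646209716797), 174.01991271972656) [[ 0.53788663 -0.17912612  0.058     ]]
```

```bash
python3 -m crank '[{"dp":[0.005,-0.0035,0.035],"delta_rot":[0,0.0018,0],"fingers":1},{"dp":[0,0,0.039],"delta_rot":[0,0,0],"fingers":1},{"dp":[0,0,0.039],"delta_rot":[0,0,0],"fingers":1},{"dp":[0,0,0.039],"delta_rot":[0,0,0],"fingers":1},{"dp":[0,0,0.039],"delta_rot":[0,0,0],"fingers":1},{"dp":[0,0,0],"delta_rot":[0,0,0],"fingers":-0.5},{"dp":[0,0,0],"delta_rot":[0,0,0],"fingers":-0.5},{"dp":[0,0,0],"delta_rot":[0,0,0],"fingers":-0.5},{"dp":[0,0,0],"delta_rot":[0,0,0],"fingers":-0.5},{"dp":[0,0,0],"delta_rot":[0,0,0],"fingers":-0.5},{"dp":[0,0,0],"delta_rot":[0,0,0],"fingers":-0.5},{"dp":[0,0,0],"delta_rot":[0,0,0],"fingers":-0.5}]' 30
python3 -c "
from h import *
go('cred',.2,-.31)"
```

```text
t: 18.67
tcp_pos: [0.5373, -0.1785, 0.106]
tool_rot: [0.988, -0.156, 0.003, -0.0]
force: [0.2, 0.7, 7.0]
finger_gap: 0.35
gripper_force: 29.7
psi -0.3135 tilt 0.0060 tcp [ 0.5373 -0.1785  0.106 ] dp(before turn) [-0.2431 -0.2868 -0.1891] norm 0.21 dp(after turn) [-0.2432 -0.2875 -0.1879] rotz -0.0006
```

```bash
python3 -m crank '[{"dp":[0,0,-0.03],"delta_rot":[0,0,0],"fingers":-0.5},{"dp":[0,0,-0.06],"delta_rot":[0,0,0],"fingers":-0.5},{"dp":[0,0,-0.07],"delta_rot":[0,0,0],"fingers":-0.5},{"dp":[0,0,-0.07],"delta_rot":[0,0,0],"fingers":-0.5},{"dp":[-0.02,-0.024,0],"delta_rot":[0,0,0],"fingers":-0.5},{"dp":[-0.04,-0.048,0],"delta_rot":[0,0,0],"fingers":-0.5},{"dp":[-0.04,-0.048,0],"delta_rot":[0,0,0],"fingers":-0.5},{"dp":[-0.04,-0.048,0],"delta_rot":[0,0,0],"fingers":-0.5},{"dp":[-0.04,-0.048,0],"delta_rot":[0,0,0],"fingers":-0.5},{"dp":[-0.04,-0.048,0],"delta_rot":[0,0,0],"fingers":-0.5},{"dp":[-0.022,-0.023,0],"delta_rot":[0,0,0],"fingers":-0.5},{"dp":[0,0,0],"delta_rot":[0,0,0],"fingers":-0.5}]'
python3 -c "
from h import *
go('cred',.115,-.31)
p,d=manip.snapshot('wrist');cm=manip.camera_model('wrist');z=manip.sense()['tcp_pos'][2]-.106+.058
for b,h in(((260,300,400,420),z),((220,140,440,262),.029)):
  e=colour(p,(0,150,60),(8,255,255),b);print(np.round(e[0],1),np.round(e[1],1),plane(cm,e[0],h))"
```

```text
t: 19.67
tcp_pos: [0.4621, -0.0015, 0.2193]
tool_rot: [0.988, -0.154, -0.001, -0.001]
force: [-0.5, 0.3, -1.2]
finger_gap: 0.35
gripper_force: 30.1
psi -0.3099 tilt 0.0020 tcp [ 0.4621 -0.0015  0.2193] dp(before turn) [0.0085 0.004  0.2085] norm 0.104 dp(after turn) [0.0082 0.0037 0.2085] rotz 0.0
[319.4 347.3] [78.3 78.6] [[ 0.46691113 -0.00410325  0.1714704 ]]
[322.4 218.4] [74.7 79.4] [[ 0.47030895 -0.00664328  0.029     ]]
```

Both estimates of the correction agree, so I lower it.

```bash
python3 -m crank '[{"dp":[0.008,0.003,0],"delta_rot":[0,0,0],"fingers":-0.5},{"dp":[0,0,0.03],"delta_rot":[0,0,0],"fingers":-0.5},{"dp":[0,0,0.05],"delta_rot":[0,0,0],"fingers":-0.5},{"dp":[0,0,0.04],"delta_rot":[0,0,0],"fingers":-0.5},{"dp":[0,0,0.025],"delta_rot":[0,0,0],"fingers":-0.5},{"dp":[0,0,0.02],"delta_rot":[0,0,0],"fingers":-0.5},{"dp":[0,0,0.02],"delta_rot":[0,0,0],"fingers":-0.5},{"dp":[0,0,0.02],"delta_rot":[0,0,0],"fingers":-0.5},{"dp":[0,0,0],"delta_rot":[0,0,0],"fingers":-0.5}]';  python3 -m crank '[{"dp":[0,0,0.003],"delta_rot":[0,0,0],"fingers":-0.5},{"dp":[0,0,0],"delta_rot":[0,0,0],"fingers":-0.5},{"dp":[0,0,0],"delta_rot":[0,0,0],"fingers":-0.5}]';  python3 -m crank '[{"dp":[0,0,0.003],"delta_rot":[0,0,0],"fingers":-0.5},{"dp":[0,0,0],"delta_rot":[0,0,0],"fingers":-0.5},{"dp":[0,0,0],"delta_rot":[0,0,0],"fingers":-0.5}]'
```

```text
t: 20.47
tcp_pos: [0.4694, -0.0077, 0.1152]
tool_rot: [0.987, -0.158, 0.001, -0.001]
force: [0.5, 5.3, -4.3]
finger_gap: 0.35
gripper_force: 31.1
t: 20.72
tcp_pos: [0.4696, -0.0077, 0.1146]
tool_rot: [0.988, -0.157, 0.001, -0.001]
force: [0.6, 5.7, -3.5]
finger_gap: 0.343
gripper_force: 31.3
t: 20.97
tcp_pos: [0.4696, -0.0076, 0.1134]
tool_rot: [0.988, -0.157, 0.001, -0.001]
force: [-0.2, 5.9, 0.1]
finger_gap: 0.35
gripper_force: 31.6
```

The vial is leaning on the cup wall (5 N sideways). I shift it back to centre.

```bash
python3 -m crank '[{"dp":[-0.003,-0.003,0],"delta_rot":[0,0,0],"fingers":-0.5},{"dp":[-0.003,-0.003,0],"delta_rot":[0,0,0],"fingers":-0.5},{"dp":[0,0,0],"delta_rot":[0,0,0],"fingers":-0.5}]'; python3 -m crank '[{"dp":[0,0,0.002],"delta_rot":[0,0,0],"fingers":-0.5},{"dp":[0,0,0],"delta_rot":[0,0,0],"fingers":-0.5}]'
```

```text
t: 21.22
tcp_pos: [0.4677, -0.0041, 0.1137]
tool_rot: [0.988, -0.156, 0.002, -0.0]
force: [-1.1, -0.9, -0.9]
finger_gap: 0.348
gripper_force: 31.6
t: 21.38
tcp_pos: [0.4677, -0.004, 0.113]
tool_rot: [0.988, -0.156, 0.002, -0.0]
force: [-0.3, -1.5, 2.6]
finger_gap: 0.349
gripper_force: 31.9
```

```bash
python3 -m crank '[{"dp":[0,0,0],"delta_rot":[0,0,0],"fingers":0.2},{"dp":[0,0,0],"delta_rot":[0,0,0],"fingers":0.2},{"dp":[0,0,0],"delta_rot":[0,0,0],"fingers":0.2},{"dp":[0,0,-0.02],"delta_rot":[0,0,0],"fingers":0.2},{"dp":[0,0,-0.06],"delta_rot":[0,0,0],"fingers":0.2},{"dp":[0,0,-0.07],"delta_rot":[0,0,0],"fingers":0.2},{"dp":[0,0,-0.07],"delta_rot":[0,0,0],"fingers":0.2},{"dp":[0.0308,0.06,0],"delta_rot":[0,0,0],"fingers":0.2},{"dp":[0.0308,0.0736,0],"delta_rot":[0,0,0],"fingers":0.2}]'
python3 -m crank '[{"dp":[0.0308,0.0736,0],"delta_rot":[0,0,0],"fingers":1},{"dp":[0.0308,0.0736,0],"delta_rot":[0,0,0],"fingers":1},{"dp":[0.0308,0.0736,0],"delta_rot":[0,0,0],"fingers":1},{"dp":[0.0308,0.0736,0],"delta_rot":[0,0,0],"fingers":1},{"dp":[0.0308,0.0736,0],"delta_rot":[0,0,0],"fingers":1},{"dp":[0.0308,0.0736,0],"delta_rot":[0,0,0],"fingers":1},{"dp":[0,0.013,0],"delta_rot":[0,0,0],"fingers":1},{"dp":[0,0,0],"delta_rot":[0,0,0],"fingers":1},{"dp":[0,0,0],"delta_rot":[0,0,0],"fingers":1}]'
python3 -c "
from h import *
goL('vyel',.05,-.31,0,0)
p,d=manip.snapshot('wrist');e=colour(p,(18,120,60),(35,255,255),(200,150,440,350));print(e,plane(manip.camera_model('wrist'),e[0],.062))"
```

```text
t: 22.13
tcp_pos: [0.4763, -0.0754, 0.226]
tool_rot: [0.988, -0.153, 0.005, 0.0]
force: [0.5, -0.8, -0.2]
finger_gap: 0.599
gripper_force: 0.0
t: 22.88
tcp_pos: [0.4925, -0.3205, 0.2228]
tool_rot: [0.988, -0.157, 0.001, -0.001]
force: [0.2, 0.7, 1.3]
finger_gap: 1.004
gripper_force: 0.0
now psi -0.314 lean 0.002 side 0.002 target tcp [ 0.4947 -0.3222  0.104 ] now [ 0.4925 -0.3205  0.2228] dp now-axes [0.0049 0.0024 0.2377] dp target-axes [0.0052 0.0019 0.2377] turn [-0.0004 -0.0003 -0.0007] worldz in tool [ 0.002 -0.002 -1.   ]
((322.0078430175781, 234.29981994628906), (49.52542495727539, 50.23506164550781), 172.1134796142578) [[ 0.49768387 -0.32206278  0.062     ]]
```

```bash
python3 -m crank '[{"dp":[0.006,0.0024,0.038],"delta_rot":[0,0,0],"fingers":1},{"dp":[0,0,0.05],"delta_rot":[0,0,0],"fingers":1},{"dp":[0,0,0.05],"delta_rot":[0,0,0],"fingers":1},{"dp":[0,0,0.05],"delta_rot":[0,0,0],"fingers":1},{"dp":[0,0,0.05],"delta_rot":[0,0,0],"fingers":1},{"dp":[0,0,0],"delta_rot":[0,0,0],"fingers":1},{"dp":[0,0,0],"delta_rot":[0,0,0],"fingers":-0.4},{"dp":[0,0,0],"delta_rot":[0,0,0],"fingers":-0.4},{"dp":[0,0,0],"delta_rot":[0,0,0],"fingers":-0.4},{"dp":[0,0,0],"delta_rot":[0,0,0],"fingers":-0.4},{"dp":[0,0,0],"delta_rot":[0,0,0],"fingers":-0.4},{"dp":[0,0,0],"delta_rot":[0,0,0],"fingers":-0.4}]' 30
python3 -c "
from h import *
go('cyel',.23,-.31)"
```

```text
t: 23.93
tcp_pos: [0.4969, -0.3236, 0.1058]
tool_rot: [0.988, -0.156, 0.003, 0.0]
force: [0.9, 0.8, 6.5]
finger_gap: 0.396
gripper_force: 29.4
psi -0.3134 tilt 0.0060 tcp [ 0.4969 -0.3236  0.1058] dp(before turn) [-0.1483 -0.6957 -0.2492] norm 0.377 dp(after turn) [-0.1474 -0.6962 -0.2485] rotz -0.0005
```

```bash
python3 -m crank '[{"dp":[0,0,-0.03],"delta_rot":[0,0,0],"fingers":-0.4},{"dp":[0,0,-0.05],"delta_rot":[0,0,0],"fingers":-0.4},{"dp":[0,0,-0.06],"delta_rot":[0,0,0],"fingers":-0.4},{"dp":[0,0,-0.06],"delta_rot":[0,0,0],"fingers":-0.4},{"dp":[-0.006,-0.03,-0.05],"delta_rot":[0,0,0],"fingers":-0.4},{"dp":[-0.014,-0.066,0],"delta_rot":[0,0,0],"fingers":-0.4},{"dp":[-0.014,-0.066,0],"delta_rot":[0,0,0],"fingers":-0.4},{"dp":[-0.014,-0.066,0],"delta_rot":[0,0,0],"fingers":-0.4},{"dp":[-0.014,-0.066,0],"delta_rot":[0,0,0],"fingers":-0.4},{"dp":[-0.014,-0.066,0],"delta_rot":[0,0,0],"fingers":-0.4},{"dp":[-0.014,-0.066,0],"delta_rot":[0,0,0],"fingers":-0.4},{"dp":[-0.014,-0.066,0],"delta_rot":[0,0,0],"fingers":-0.4}]'
python3 -m crank '[{"dp":[-0.014,-0.066,0],"delta_rot":[0,0,0],"fingers":-0.4},{"dp":[-0.014,-0.066,0],"delta_rot":[0,0,0],"fingers":-0.4},{"dp":[-0.014,-0.05,0],"delta_rot":[0,0,0],"fingers":-0.4},{"dp":[0,-0.022,0],"delta_rot":[0,0,0],"fingers":-0.4},{"dp":[0,0,0],"delta_rot":[0,0,0],"fingers":-0.4},{"dp":[0,0,0],"delta_rot":[0,0,0],"fingers":-0.4}]'
python3 -c "
from h import *
go('cyel',.115,-.31)
p,d=manip.snapshot('wrist');cm=manip.camera_model('wrist');z=manip.sense()['tcp_pos'][2]-.1058+.062
for b,h in(((260,300,400,420),z),((220,140,440,270),.029)):
  e=colour(p,(18,120,60),(35,255,255),b);print(np.round(e[0],1),np.round(e[1],1),plane(cm,e[0],h))
cv2.imwrite('pics/w7.png',p[:,:,::-1])"
```

```text
t: 24.93
tcp_pos: [0.5219, -0.0717, 0.2296]
tool_rot: [0.988, -0.156, 0.002, -0.0]
force: [1.0, 0.8, -0.6]
finger_gap: 0.395
gripper_force: 30.2
t: 25.43
tcp_pos: [0.5338, 0.0301, 0.2294]
tool_rot: [0.988, -0.155, 0.002, 0.0]
force: [-0.5, 0.3, 0.4]
finger_gap: 0.398
gripper_force: 30.2
psi -0.3118 tilt 0.0045 tcp [0.5338 0.0301 0.2294] dp(before turn) [-2.900e-03  2.000e-04  2.287e-01] norm 0.114 dp(after turn) [-0.0019  0.      0.2288] rotz -0.0003
[322.8 357.1] [91.5 92.6] [[0.53552676 0.02755433 0.18544507]]
[319.4 220.9] [74.5 85. ] [[0.53659928 0.02905001 0.029     ]]
```

View pics/w7.png

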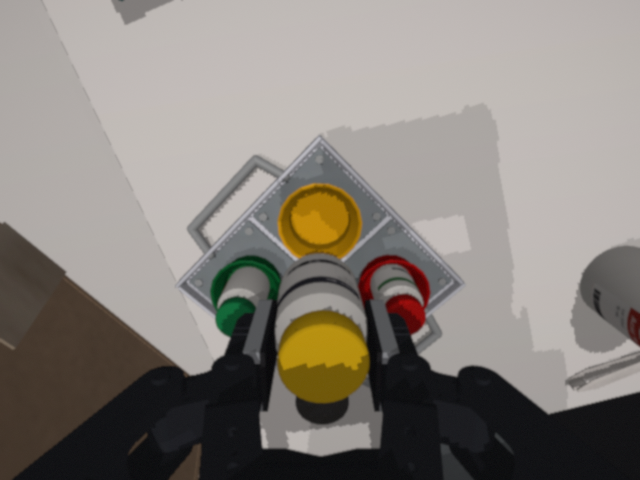

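Wrist view: red, green and black are seated. The yellow vial is lined up with its cup at (319,221).

```bash
python3 -m crank '[{"dp":[0,0,0.03],"delta_rot":[0,0,0],"fingers":-0.4},{"dp":[0,0,0.05],"delta_rot":[0,0,0],"fingers":-0.4},{"dp":[0,0,0.05],"delta_rot":[0,0,0],"fingers":-0.4},{"dp":[0,0,0.03],"delta_rot":[0,0,0],"fingers":-0.4},{"dp":[0,0,0.02],"delta_rot":[0,0,0],"fingers":-0.4},{"dp":[0,0,0.02],"delta_rot":[0,0,0],"fingers":-0.4},{"dp":[0,0,0.02],"delta_rot":[0,0,0],"fingers":-0.4},{"dp":[0,0,0.008],"delta_rot":[0,0,0],"fingers":-0.4},{"dp":[0,0,0],"delta_rot":[0,0,0],"fingers":-0.4}]';  python3 -m crank '[{"dp":[0,0,0.003],"delta_rot":[0,0,0],"fingers":-0.4},{"dp":[0,0,0],"delta_rot":[0,0,0],"fingers":-0.4},{"dp":[0,0,0],"delta_rot":[0,0,0],"fingers":-0.4}]'
```

```text
t: 26.23
tcp_pos: [0.5337, 0.03, 0.1143]
tool_rot: [0.988, -0.156, 0.001, -0.0]
force: [-0.3, 0.9, -1.0]
finger_gap: 0.392
gripper_force: 30.2
t: 26.48
tcp_pos: [0.5343, 0.0304, 0.1141]
tool_rot: [0.988, -0.156, 0.002, -0.0]
force: [0.4, -0.1, -0.2]
finger_gap: 0.393
gripper_force: 30.2
```

```bash
python3 -m crank '[{"dp":[0,0,0.003],"delta_rot":[0,0,0],"fingers":-0.4},{"dp":[0,0,0],"delta_rot":[0,0,0],"fingers":-0.4},{"dp":[0,0,0],"delta_rot":[0,0,0],"fingers":-0.4}]'; python3 -m crank '[{"dp":[0,0,0.001],"delta_rot":[0,0,0],"fingers":-0.4},{"dp":[0,0,0],"delta_rot":[0,0,0],"fingers":-0.4}]'
```

```text
t: 26.73
tcp_pos: [0.5344, 0.0304, 0.1128]
tool_rot: [0.988, -0.156, 0.003, -0.0]
force: [-1.1, 1.2, 5.5]
finger_gap: 0.398
gripper_force: 30.6
t: 26.9
tcp_pos: [0.5345, 0.0304, 0.1127]
tool_rot: [0.988, -0.156, 0.003, -0.0]
force: [-1.1, 0.9, 8.2]
finger_gap: 0.396
gripper_force: 31.0
```

Contact at the expected height. I release, back off and check everything.

```bash
python3 -m crank '[{"dp":[0,0,0],"delta_rot":[0,0,0],"fingers":0.2},{"dp":[0,0,0],"delta_rot":[0,0,0],"fingers":0.2},{"dp":[0,0,0],"delta_rot":[0,0,0],"fingers":0.2},{"dp":[0,0,-0.02],"delta_rot":[0,0,0],"fingers":0.2},{"dp":[0,0,-0.05],"delta_rot":[0,0,0],"fingers":0.2},{"dp":[0,0,-0.07],"delta_rot":[0,0,0],"fingers":0.2},{"dp":[0,0,-0.07],"delta_rot":[0,0,0],"fingers":0.2},{"dp":[0,0,-0.07],"delta_rot":[0,0,0],"fingers":0.2},{"dp":[0.05,0.04,0],"delta_rot":[0,0,0],"fingers":0.2},{"dp":[0.05,0.04,0],"delta_rot":[0,0,0],"fingers":0.2},{"dp":[0.05,0.04,0],"delta_rot":[0,0,0],"fingers":0.2},{"dp":[0,0,0],"delta_rot":[0,0,0],"fingers":0.2}]'
python3 - <<'E'
from h import *
cm=manip.camera_model("top");p,d=manip.snapshot("top");C=cloud(cm,d)
P=C[(d>0)]
for n,c,zb,h in(("g",T['cgrn'],.007,.056),("k",T['cblk'],.007,.07),("r",T['cred'],.007,.058),("y",T['cyel'],.007,.062),("sred",(.4077,-.1794),0,.12),("sblk",(.4522,-.4148),0,.09)):
    Q=P[(np.linalg.norm(P[:,:2]-c,axis=1)<.03)&(P[:,2]<.2)];zt=np.percentile(Q[:,2],96);t=Q[Q[:,2]>zb+h-.006]
    (x,y),r=cv2.minEnclosingCircle(t[:,:2].astype(np.float32)) if len(t) else ((0,0),0)
    print(n,"top-expected %.4f"%(zt-zb-h),"off",np.round(np.array([x,y])-c,4),"r",round(r,4),len(t))
cv2.imwrite("pics/t5.png",cv2.resize(p[150:330,120:520,::-1],None,fx=2,fy=2))
E
```

```text
t: 27.9
tcp_pos: [0.5903, -0.0548, 0.2533]
tool_rot: [0.987, -0.158, 0.006, 0.001]
force: [0.6, 0.0, 1.3]
finger_gap: 0.601
gripper_force: 0.0
g top-expected 0.0014 off [-0.0016  0.0025] r 0.0138 187
k top-expected 0.0018 off [-0.0036  0.0003] r 0.0185 342
r top-expected 0.0012 off [-0.0002 -0.0017] r 0.0138 187
y top-expected 0.0017 off [-0.001   0.0015] r 0.0161 229
sred top-expected 0.0024 off [ 0. -0.] r 0.026 776
sblk top-expected 0.0023 off [-0.0003 -0.0001] r 0.0212 475
```

View pics/t5.png

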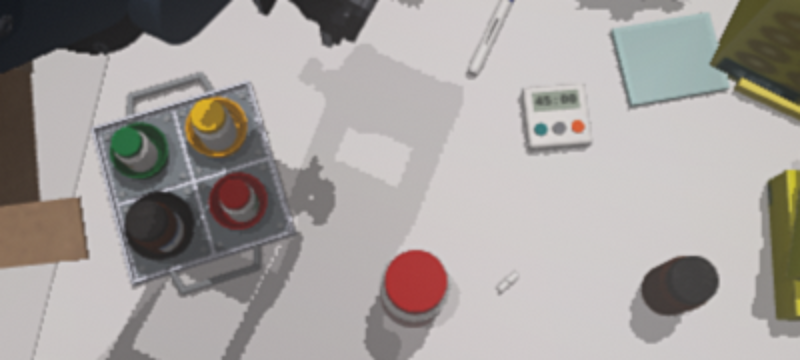

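All four vials are seated: their tops are within 2 mm of the expected height, the same bias as the untouched bottles, and their axes are off by at most 4 mm. The stock bottles have not moved.

```bash
python3 -c "
from station import manip
print(manip.sign_off())"
```

```text
the job is handed in; nothing more can be done
None
```

The four vials stand fully down in the cups of their own cap colour, both stock bottles are where they started, and I handed the job in at about 28 s of the 93 s allowed; the sign-off returned no verdict.

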